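# Close up the junction box

### The job

Close up the open junction box: take away the paint marker that lies across its frame and lay it on a bench, swing the lid fully shut, then turn the wing knob a quarter turn clockwise to its stop, so that the tongue under the lid swings behind the edge of the frame. Leave the other things on the benches where they are.

Things in the scene. Friction and masses are not known exactly. Their poses are not given: they have to be found in the camera images.
- junction_box: Grey sheet-steel junction box, fixed to the right-hand bench so that it cannot shift; 90 (x) x 120 (y) x 60 mm high outside, open at the top, with terminal blocks inside. Origin at the centre of its underside, z up, x away from the robot. Its frame is an inward flange 12 mm wide and 3 mm thick round the opening, upper face 60 mm above the origin. The lid's hinge runs along the +y side (x direction); the latch side is -y. Two black cable glands stick out 20 mm at the +x side.
- lid_hinge (a point): Middle of the lid's hinge axis: 64 mm to +y and 61.5 mm above the box's origin; the axis runs along the box's x.
- lid (a joint): Angle of the lid in rad: 0 = fully shut on the frame, pi/2 = upright, about 2 = leaning back to the box's +y side as at the start. The hinge is stiff: the lid stays wherever it is left and takes about 3 N at its edge to move. Sheet lid 96 (along hinge) x 125 x 3 mm with a turned-down 9 mm skirt. If the tongue is turned out before the lid is down, it strikes the frame and the lid cannot shut.
- lid_edge (a point): Middle of the lid's free edge on its outer (upper, when shut) face, 127 mm from the hinge axis.
- wing_knob (a joint): Turn of the wing knob on the lid in rad: 0 to 0.25 = undone as found (wings along the box's x, tongue pointing to +x, clear of the frame), 1.571 = stop, latched (wings along the box's y, tongue pointing to -y, behind the latch-side flange). It grows clockwise as seen from above the shut lid. It turns stiffly (about 0.06 N m, 3 N at a wing tip) and stays where it is left.
- knob_centre (a point): Point on the wing knob's axis at mid height of the wings, 15 mm above the lid's outer face; the axis is normal to the lid, 94 mm from the hinge axis and in the middle of the lid's width. Black wings 56 mm tip to tip, 9 mm thick, from 6 to 25 mm above the lid. Its x axis points along the wing that lies over the tongue, its z out of the lid.
- tongue_tip (a point): End of the steel tongue under the lid, 26 mm from the knob's axis; 12 mm wide, 3.5 mm thick, it turns with the wings. With the lid shut it passes 2 mm below the flange.
- paint_marker: Paint marker, white barrel with yellow cap, 126 x 16 x 16 mm, 22 g, lying across the frame on the two flanges at the box's +x and -x sides; its length is its y axis, origin at the middle of its underside. Free places to lay it: the front strip of the middle bench (top z = 0; x 0.39 to 0.46, y -0.21 to 0.00) or a clear patch of the right-hand bench.
- hex_key: Bystander: L-shaped hex key, 124 x 36 x 6 mm, on the right-hand bench; length along its y, origin under its middle.
- tape_roll: Bystander: roll of blue tape, 68 mm across, 19 mm high, flat on the middle bench near its front edge; origin under its middle. The middle bench's top is z = 0, the right-hand bench's top 4 mm lower.
- bearing_carton: Bystander: small carton 66 x 66 x 22 mm on the right-hand bench behind the box, origin under its middle.

How it is judged:
By the outcome, as a careful person would: the job done as asked, in the order asked, and still so for the second after the job is handed in, with the robot touching nothing.
It also fails if it takes over 72 s, if anything falls off the work surface, if the arm or the gripper's body presses on something with over 40 N, if the wrist force passes 120 N, or if a joint passes its speed limit or range.

### The arm

A 6-joint arm with a two-finger parallel gripper is mounted at the origin on a cart in front of the work surface, level with it; the furniture and walls round the work are solid. World frame = base frame: x ahead of the robot, y to its left, z up, the work surface at z = 0. Lengths are in m, angles in rad, forces in N, time in s.
With the tool pointing down it reaches from about 0.35 to 0.975 m from the base axis. Payload 4.9 kg.
Tool frame: the origin (TCP) lies midway between the tips of the shut fingers; the grasp point (between the pads) lies 19 mm behind it; z points along the fingers, y is the line along which they close (so a half turn about z gives the same grasp; the last joint's range is limited). The gripper opens to 85 mm and grips with 20 to 120 N. Pads are 22 mm wide; open, the fingers measure 114 mm over their backs; the gripper's body (76 mm by 85 mm) begins 54 mm behind the grasp point. The pads swing forward as they close: fully open they stand 13 mm farther back than shut.
Start: joints at [-1.392, 0.053, 1.613, -0, 1.476, -0.119], TCP at [0.183, -0.597, 0.231] pointing down, gripper open.
Joint ranges: [-3.01, 3.01], [-1.01, 2.22], [0.06, 2.58], [-1.02, 4.17], [0.09, 2.62], [-3.14, 3.14]. Speed limits (rad/s): [2.57, 2.57, 3.14, 3.14, 3.14, 3.14].

### API

Orientations are given as a unit quaternion [w, x, y, z].
In Python, from plant import * gives the robot as it stands.
- The arm moves only by the tool jog_arm, never from a script. Its argument "targets" is a list of rows, each a list of 3 entries, a list of its own where there are three numbers: the shift along the tool's x, y, z in units of 25 mm (1.0 is 25 mm), then the turn, a rotation vector about the tool's x, y, z in units of 8 degrees (1.0 is 8 degrees), then the opening in per cent of the stroke, from 0 (shut) to 100 (fully open). A call has 1 to 8 rows; each row is the pose to reach, as a shift and turn from the pose commanded when the call began, along the tool's axes at that moment; what a row does not reach only later rows make up. A row lasts 1/8 s, in which the tool goes at most 62.5 mm and 10.7 degrees, less where a joint would pass 70% of its speed; a pose out of reach is approached as far as the arm can. A call with a gripper value outside its range is refused whole. The fingers move at their own pace and stop on an object; the grip force is fixed at half the most. Time passes only in rows, so rows that repeat a pose let the fingers close. It gives the time, the measured TCP pose, the force, the opening and the grip force at its end, in the units of the state.
- state(): the state, without advancing time (a new reading comes with each control period).
- grab_frame(name): name is "side" or "top"; returns (picture, depth): 400x640x3 uint8, red, green, blue; 400x640 float32, m along the optical axis (not along the pixel's ray), 0 where there is no reading.
- camera_params(name): a dict with "fovy" (degrees; the focal length in pixels is half the picture's height over the tangent of half this angle, whatever the lens; pixels are square), "cx", "cy" (the principal point, pixels), "dist" ([k1, k2, p1, p2, k3] as OpenCV has them; the pictures are not rectified), "rvec" (rotation vector, rad) and "tvec" (3), from world to camera coordinates, as OpenCV has them. Camera axes: x right, y down, z forward; pixel columns grow to the right and rows downward; lengths in m; the calibration is good to about 2 mm. A picture is of the moment at which its call begins. camera_params takes no time and is no camera call.
- job_done(): hands the job in; it is judged then, once.
The state is a dict: "time": time; "joint_pos": joint angles; "joint_vel": joint speeds; "joint_efforts": joint torques, N m; "tool_pos": TCP position; "tool_rot": TCP orientation; "contact_force": force on the tool from outside, world axes, zero at the start; "ft_torque": the same for the moment, N m; "gripper_width": opening from 0.0 (shut) to 1.0 (fully open); "grasp_force": force on a finger pad.
Only numpy, scipy, OpenCV 4.12 (cv2) and the standard library are available. Lean on these libraries where they do the work, as an engineer would, in place of code of your own. Each camera call takes 0.05 s, during which the arm holds its last target. There are 200 camera calls.

## Working session

There is one attempt and no reset: what is moved stays moved. The work goes in short steps, Python scripts to look and compute and a tool call to move; the robot and the scene stay as the last step left them, time stands still between calls to the robot, and variables do not carry over. Pictures are saved under pics/ and viewed, at most 12 in all, crops included, and the job is handed in when it is done.

Besides the shell and the picture viewer there is one more tool, called after "Emit:" as a command line: name --argument value ..., lists and objects as JSON in quotes. jog_arm: Moves the arm, as the interface text tells. Its arguments: {"type":"object","properties":{"targets":{"type":"array"}},"required":["targets"]}

```bash
mkdir -p pics; cat > h.py <<'E'
from plant import *
import numpy as np, cv2
from scipy.spatial.transform import Rotation as R
def cam(n):
    p=camera_params(n); f=200/np.tan(np.radians(p["fovy"])/2)
    K=np.array([[f,0,p["cx"]],[0,f,p["cy"]],[0,0,1.]])
    return K,np.array(p["dist"],float),R.from_rotvec(np.ravel(p["rvec"])).as_matrix(),np.ravel(p["tvec"])
def world(n,uv,d):
    K,D,Rm,t=cam(n); q=cv2.undistortPoints(np.array([[uv]],float),K,D).ravel()
    return Rm.T@(np.array([q[0],q[1],1])*d-t)
def onz(n,uv,z):
    K,D,Rm,t=cam(n); q=cv2.undistortPoints(np.array([[uv]],float),K,D).ravel()
    r=Rm.T@np.array([q[0],q[1],1]); c=-Rm.T@t
    return c+r*(z-c[2])/r[2]
def proj(n,X):
    K,D,Rm,t=cam(n); return cv2.projectPoints(np.array(X,float).reshape(-1,1,3),cv2.Rodrigues(Rm)[0],t,K,D)[0].reshape(-1,2)
def snap(n,name,crop=None,s=1):
    im,d=grab_frame(n); np.savez(f"pics/{name}.npz",im=im,d=d)
    if crop: im=im[crop[1]:crop[3],crop[0]:crop[2]]
    cv2.imwrite(f"pics/{name}.png",cv2.resize(im[:,:,::-1],None,fx=s,fy=s,interpolation=cv2.INTER_CUBIC)); return d
E
python3 - <<'E'
from h import *
snap("side","s0");snap("top","t0")
s=state(); print(s["time"],s["tool_pos"],s["tool_rot"],s["gripper_width"])
for n in("side","top"):
    K,D,Rm,t=cam(n); print(n,-Rm.T@t,Rm[2],K[0,0])
E
```

```text
0.1 [ 0.18327695 -0.59692789  0.2301809 ] [-9.46126869e-04  9.88936557e-01  1.48336075e-01 -2.47176525e-05] 1.003395631752334
side [ 0.83180027 -0.55795888  0.89385771] [-0.30967795  0.35144154 -0.88350915] 401.2664320576725
top [ 0.38875736 -0.24666333  0.955621  ] [ 0.17848572 -0.00309148 -0.98393764] 389.9734124155333
```

View pics/s0.png

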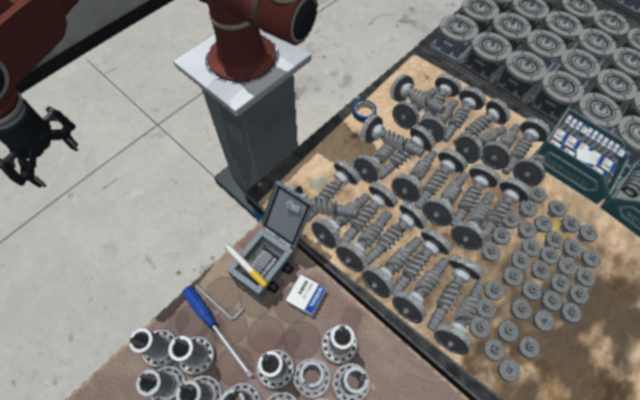

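View pics/t0.png

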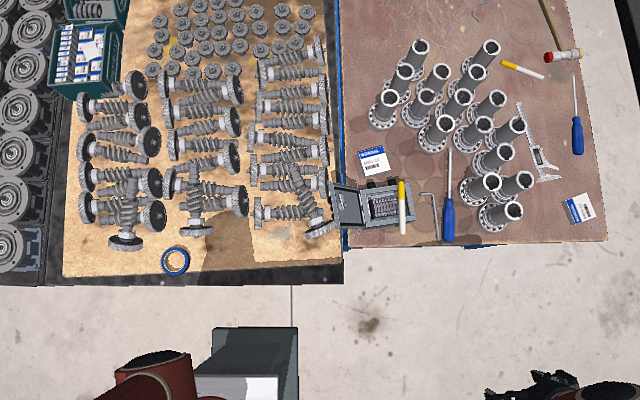

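The top view shows the box at about (387,206), marker (402,208), leaning lid (347,206), hex key (432,212) and tape roll (175,260). I'll enlarge both views.

```bash
python3 - <<'E'
from h import *
a=np.load("pics/t0.npz")["im"][160:260,320:460];b=np.load("pics/s0.npz")["im"][170:310,210:340]
g=lambda x,s:cv2.resize(x[:,:,::-1],None,fx=s,fy=s,interpolation=cv2.INTER_CUBIC)
A=g(a,5);cv2.imwrite("pics/t0c.png",A);cv2.imwrite("pics/s0c.png",g(b,4))
d=np.load("pics/t0.npz")["d"]
for uv in [(402,190),(402,208),(402,225),(345,190),(345,220),(372,206),(425,180),(372,155)]: print(uv,d[uv[1],uv[0]],world("top",uv,d[uv[1],uv[0]]).round(4))
E
```

```text
(402, 190) 0.90613854 [ 0.5753 -0.4588  0.0692]
(402, 208) 0.89591455 [ 0.5323 -0.4556  0.0718]
(402, 225) 0.8894891 [ 0.493  -0.4535  0.0712]
(345, 190) 0.86421865 [ 0.5688 -0.3217  0.1102]
(345, 220) 0.83300453 [ 0.4992 -0.3179  0.1293]
(372, 206) 0.9409629 [ 0.5456 -0.3931  0.0282]
(425, 180) 0.98702127 [ 0.6161 -0.5375 -0.0054]
(372, 155) 0.9720206 [ 0.6763 -0.4003  0.0204]
```

View pics/t0c.png

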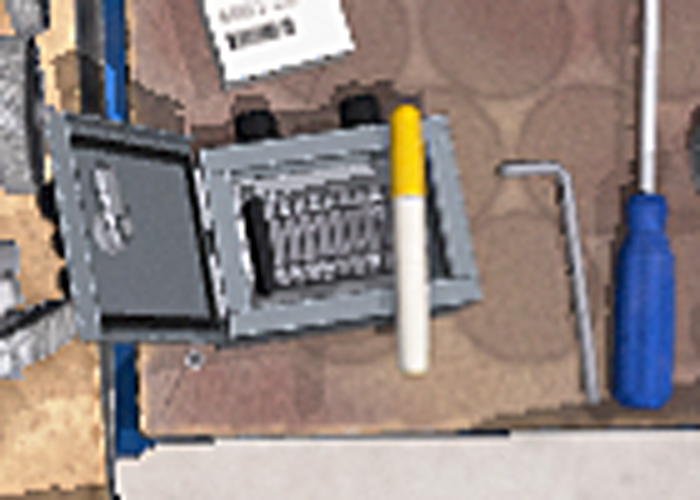

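View pics/s0c.png

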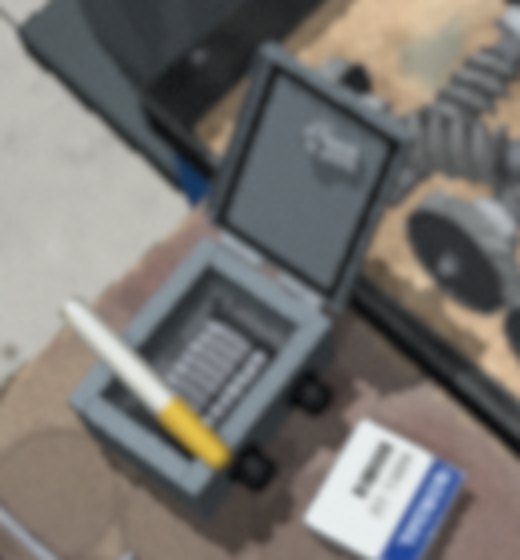

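The crops show the frame corners in the top crop at about (203,152), (445,118), (480,297) and (228,335). The marker runs from (406,104) to (413,373), cap at +x. I'll fit the box pose.

```bash
cat >> h.py <<'E'
def tool(R_s=None):
    s=state(); q=s["tool_rot"]; return np.array(s["tool_pos"]),R.from_quat([q[1],q[2],q[3],q[0]])
def togo(target,Rt=None):
    p,r=tool(); sh=r.inv().apply(np.array(target)-p)/.025
    rv=(r.inv()*Rt).as_rotvec()/np.radians(8) if Rt is not None else None
    print("shift",sh.round(2),"turn",None if rv is None else rv.round(2))
def down(yaw): # tool down, closing axis y at world angle yaw
    y=np.array([np.cos(yaw),np.sin(yaw),0]);z=np.array([0,0,-1.]);return R.from_matrix(np.c_[np.cross(y,z),y,z])
E
python3 - <<'E'
from h import *
C=np.array([(203,152),(445,118),(480,297),(228,335)])/5+[320,160]
W=np.array([onz("top",c,.056) for c in C]);print(W.round(4))
P=np.array([[.045,.06],[.045,-.06],[-.045,-.06],[-.045,.06]])
c=W[:,:2].mean(0);H=P.T@(W[:,:2]-c);yaw=np.arctan2(H[0,1]-H[1,0],H[0,0]+H[1,1])
Rb=R.from_euler("z",yaw).as_matrix();print("box",c,np.degrees(yaw))
fit=np.c_[P,np.full(4,.06)]@Rb.T+np.r_[c,-.004];print((fit-W).round(4)[:,:2])
print("side proj",proj("side",fit).round(1), ((proj("side",fit)-[210,170])*4).round(0))
for n,e in(("cap",(406,104)),("end",(413,373))): print(n,onz("top",np.array(e)/5+[320,160],.064).round(4))
for e in((66,303),(225,465)): print(onz("side",np.array(e)/4+[210,170],.064).round(4))
E
```

```text
[[ 0.5787 -0.3634  0.056 ]
 [ 0.5934 -0.4797  0.056 ]
 [ 0.5073 -0.4909  0.056 ]
 [ 0.4917 -0.3717  0.056 ]]
box [ 0.54277537 -0.42641022] 6.999608617132327
[[ 0.0014  0.002 ]
 [ 0.0014 -0.0008]
 [-0.0018 -0.0005]
 [-0.0009 -0.0007]]
side proj [[291.9 249.3]
 [257.1 292.5]
 [225.2 268.2]
 [260.5 227.3]] [[328. 317.]
 [189. 490.]
 [ 61. 393.]
 [202. 229.]]
cap [ 0.5986 -0.4594  0.064 ]
end [ 0.4716 -0.4554  0.064 ]
[ 0.4716 -0.4562  0.064 ]
[ 0.6012 -0.459   0.064 ]
```

```bash
python3 - <<'E'
from h import *
togo([.486,-.4557,.13],down(np.radians(-91.7)))
K=np.array([(500,168),(595,400)])/5+[320,160]
print([onz("top",k,0).round(3) for k in K], onz("top",(175,260),.01).round(3))
E
```

```text
shift [13.23 -1.84  4.01] turn [-0.01  0.    2.35]
[array([ 0.58 , -0.521,  0.   ]), array([ 0.462, -0.561,  0.   ])] [0.424 0.087 0.01 ]
```

Emit:
jog_arm --targets '[[[2.2,-0.3,0.6],[0,0,0.4],50],[[4.4,-0.6,1.2],[0,0,0.8],50],[[6.6,-0.9,1.8],[0,0,1.2],50],[[8.8,-1.2,2.4],[0,0,1.6],50],[[11,-1.5,3.2],[0,0,2],50],[[13.23,-1.84,4],[0,0,2.35],50],[[13.23,-1.84,4],[0,0,2.35],50],[[13.23,-1.84,4],[0,0,2.35],50]]'

```text
time: 1.1
tool_pos: [0.4859, -0.4563, 0.1308]
tool_rot: [-0.0, 1.0, -0.015, -0.0]
contact_force: [1.1, -0.6, -0.1]
gripper_width: 0.495
grasp_force: 0.0
```

```bash
python3 - <<'E'
from h import *
togo([.486,-.4557,.052],down(np.radians(-91.7)))
E
```

```text
shift [ 0.01 -0.02  3.15] turn [-0.    0.01  0.  ]
```

Emit:
jog_arm --targets '[[[0,0,1.5],[0,0,0],50],[[0,0,2.6],[0,0,0],50],[[0,0,3.15],[0,0,0],50],[[0,0,3.15],[0,0,0],20],[[0,0,3.15],[0,0,0],10],[[0,0,3.15],[0,0,0],5],[[0,0,3.15],[0,0,0],5],[[0,0,3.15],[0,0,0],5]]'

```text
time: 2.1
tool_pos: [0.4866, -0.457, 0.0538]
tool_rot: [0.001, 1.0, -0.015, 0.001]
contact_force: [-0.8, 0.2, 3.6]
gripper_width: 0.164
grasp_force: 62.1
```

Emit:
jog_arm --targets '[[[0,0,-1],[0,0,0],5],[[0,0,-3],[0,0,0],5],[[0,0,-5],[0,0,0],5],[[0,0,-6.5],[0,0,0],5],[[0,0,-6.5],[0,0,0],5],[[0,0,-6.5],[0,0,0],5]]'

```text
time: 2.85
tool_pos: [0.4857, -0.456, 0.2138]
tool_rot: [-0.001, 1.0, -0.015, -0.001]
contact_force: [0.6, -0.1, -1.0]
gripper_width: 0.16
grasp_force: 61.7
```

```bash
python3 - <<'E'
from h import *
togo([.425,-.165,.216],down(np.radians(-1.7)))
snap("side","s1",(150,60,470,300),2.5)
E
```

```text
shift [ -2.78 -11.56  -0.07] turn [-1.000e-02 -0.000e+00 -1.125e+01]
```

View pics/s1.png

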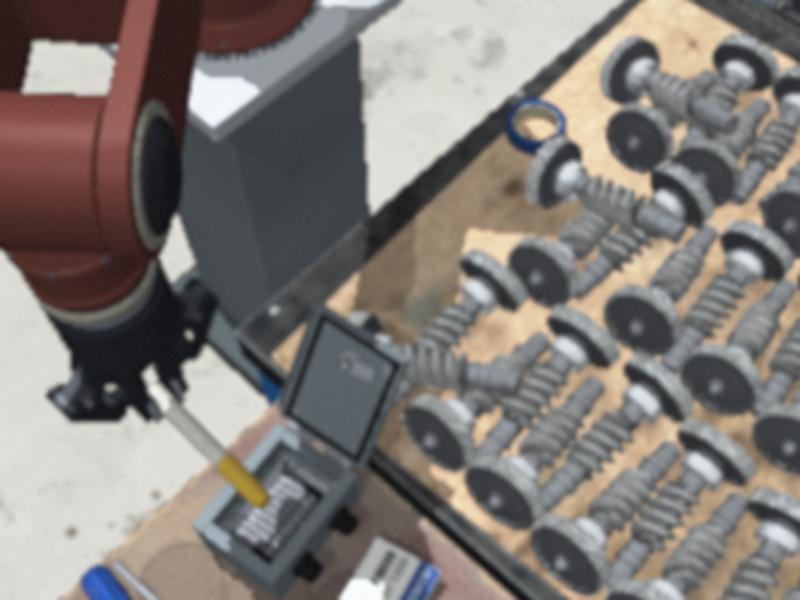

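The marker is held roughly level, from about (155,395) to (260,500), with the lid still leaning. Next I'll carry it to the front strip.

Emit:
jog_arm --targets '[[[-1.4,-0.5,0],[0,0,-1.3],5],[[-2.8,-1.5,0],[0,0,-2.6],5],[[-2.8,-3.2,0],[0,0,-3.9],5],[[-2.8,-5,0],[0,0,-5.2],5],[[-2.8,-6.8,0],[0,0,-6.5],5],[[-2.8,-8.6,0],[0,0,-7.8],5],[[-2.8,-10.2,0],[0,0,-9],5],[[-2.8,-11.5,0],[0,0,-10.2],5]]'

```text
time: 3.9
tool_pos: [0.4238, -0.1649, 0.2127]
tool_rot: [-0.002, 0.765, 0.644, -0.001]
contact_force: [1.5, 0.5, 0.4]
gripper_width: 0.165
grasp_force: 61.6
```

```bash
python3 - <<'E'
from h import *
togo([.425,-.165,.004],down(np.radians(-1.7)))
E
```

```text
shift [-0.01  0.08  8.35] turn [-0.02 -0.01 -1.01]
```

Emit:
jog_arm --targets '[[[0,0.1,2],[0,0,-1],5],[[0,0.1,4],[0,0,-1],5],[[0,0.1,5.5],[0,0,-1],5],[[0,0.1,6.8],[0,0,-1],5],[[0,0.1,7.6],[0,0,-1],5],[[0,0.1,7.9],[0,0,-1],5],[[0,0.1,8.1],[0,0,-1],5],[[0,0.1,8.1],[0,0,-1],5]]'

```text
time: 4.9
tool_pos: [0.4274, -0.1675, 0.0127]
tool_rot: [0.0, 0.72, 0.694, 0.0]
contact_force: [-0.1, 0.3, 0.3]
gripper_width: 0.161
grasp_force: 61.7
```

```bash
python3 - <<'E'
from h import *
d=snap("top","t2",(170,180,370,300),4)
E
```

```text
(no output)
```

View pics/t2.png

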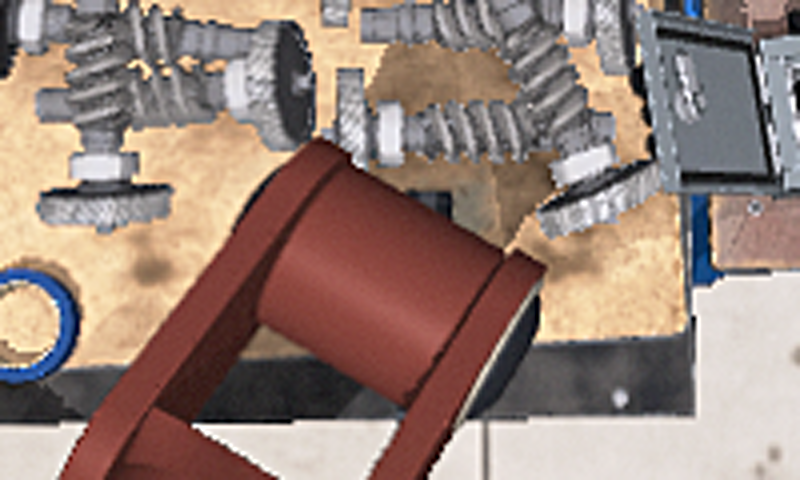

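The arm hides the marker. I'll lower the last bit and watch the force.

Emit:
jog_arm --targets '[[[0,0,0.12],[0,0,0],5],[[0,0,0.24],[0,0,0],5],[[0,0,0.34],[0,0,0],5],[[0,0,0.34],[0,0,0],5]]'

```text
time: 5.45
tool_pos: [0.4271, -0.1673, 0.0038]
tool_rot: [-0.0, 0.72, 0.694, -0.0]
contact_force: [0.6, -0.0, -0.2]
gripper_width: 0.165
grasp_force: 61.7
```

Emit:
jog_arm --targets '[[[0,0,0.08],[0,0,0],5],[[0,0,0.08],[0,0,0],19],[[0,0,0.08],[0,0,0],24],[[0,0,0.08],[0,0,0],30],[[0,0,0.08],[0,0,0],35],[[0,0,-1],[0,0,0],35],[[0,0,-3],[0,0,0],35],[[0,0,-5],[0,0,0],35]]'

```text
time: 6.45
tool_pos: [0.4268, -0.1672, 0.1301]
tool_rot: [-0.0, 0.72, 0.694, -0.0]
contact_force: [1.4, -0.2, 0.1]
gripper_width: 0.351
grasp_force: 0.0
```

```bash
python3 - <<'E'
from h import *
im,d=grab_frame("side"); np.savez("pics/s3.npz",im=im,d=d)
print(proj("side",[.425,-.12,.01])); cv2.imwrite("pics/s3.png",cv2.resize(im[40:240,220:480,::-1],None,fx=3,fy=3))
E
```

```text
[[315.18299998 154.85511815]]
```

View pics/s3.png

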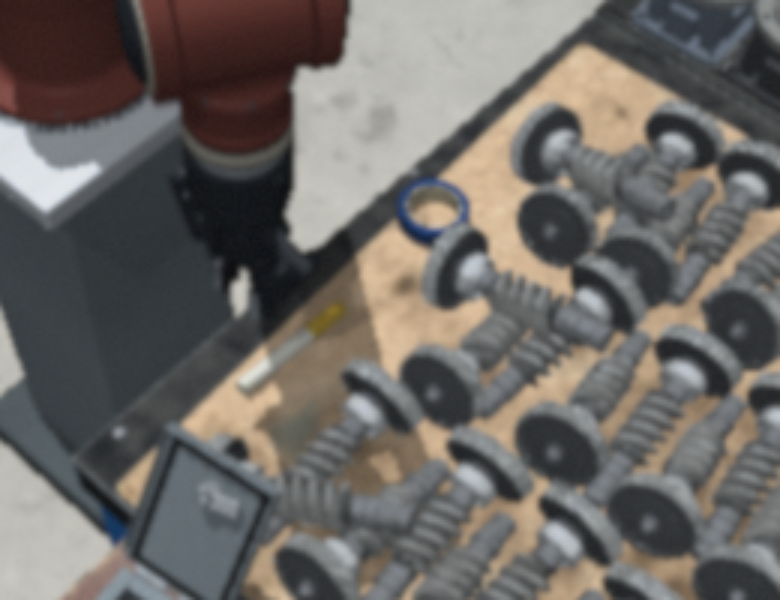

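The side picture shows the marker resting on the front strip from (240,385) to (335,315), with the tape roll untouched at (432,210). Now I'll measure the lid angle using the earlier depth image.

```bash
cat >> h.py <<'E'
C0=np.array([.5428,-.4264,-.004]);RB=R.from_euler("z",7,degrees=True)
tob=lambda w:RB.inv().apply(np.array(w)-C0)
tow=lambda b:RB.apply(b)+C0
E
python3 - <<'E'
from h import *
d=np.load("pics/t0.npz")["d"]
P=np.array([tob(world("top",(u,v),d[v,u])) for v in range(194,220) for u in range(342,356)])
c=np.median(P,0);U=np.linalg.svd(P-P.mean(0))[2][2];print("normal",U,"c",c)
for v in(190,200,210,220):
    print(v,[tuple((tob(world("top",(u,v),d[v,u]))*1000).round(0)) for u in range(328,364,3)])
print([tuple((tob(world("top",(u,v),d[v,u]))*1000).round(0)) for u,v in((364,205),(366,215),(380,222),(395,222),(412,205),(385,189),(395,187))])
togo(tow([0,.16,.27]),down(np.radians(7)))
E
```

```text
normal [-0.12958083 -0.9777428   0.16500855] c [0.00017629 0.09863548 0.11119461]
190 [(np.float64(63.0), np.float64(131.0), np.float64(20.0)), (np.float64(32.0), np.float64(136.0), np.float64(168.0)), (np.float64(31.0), np.float64(130.0), np.float64(169.0)), (np.float64(35.0), np.float64(121.0), np.float64(142.0)), (np.float64(37.0), np.float64(113.0), np.float64(130.0)), (np.float64(37.0), np.float64(106.0), np.float64(123.0)), (np.float64(39.0), np.float64(98.0), np.float64(110.0)), (np.float64(40.0), np.float64(90.0), np.float64(99.0)), (np.float64(41.0), np.float64(82.0), np.float64(92.0)), (np.float64(43.0), np.float64(74.0), np.float64(78.0)), (np.float64(58.0), np.float64(55.0), np.float64(-4.0)), (np.float64(44.0), np.float64(57.0), np.float64(60.0))]
200 [(np.float64(18.0), np.float64(142.0), np.float64(131.0)), (np.float64(11.0), np.float64(139.0), np.float64(166.0)), (np.float64(10.0), np.float64(133.0), np.float64(170.0)), (np.float64(13.0), np.float64(125.0), np.float64(148.0)), (np.float64(12.0), np.float64(118.0), np.float64(148.0)), (np.float64(12.0), np.float64(112.
[... 1506 characters left out ...]
.0), np.float64(119.0)), (np.float64(-29.0), np.float64(95.0), np.float64(105.0)), (np.float64(-29.0), np.float64(87.0), np.float64(96.0)), (np.float64(-28.0), np.float64(79.0), np.float64(83.0)), (np.float64(-28.0), np.float64(70.0), np.float64(72.0))]
[(np.float64(8.0), np.float64(56.0), np.float64(58.0)), (np.float64(-16.0), np.float64(55.0), np.float64(60.0)), (np.float64(-37.0), np.float64(25.0), np.float64(59.0)), (np.float64(-42.0), np.float64(-9.0), np.float64(61.0)), (np.float64(-9.0), np.float64(-56.0), np.float64(63.0)), (np.float64(39.0), np.float64(0.0), np.float64(60.0)), (np.float64(40.0), np.float64(-24.0), np.float64(62.0))]
shift [-3.81  3.89 -5.05] turn [ 0.07  0.05 -1.14]
```

Depth gives the lid's free edge at box (y 139, z 167) mm, an angle of about 2.18 rad. I'll close the fingers and go behind it.

```bash
python3 - <<'E'
from h import *
togo(tow([0,.175,.25]),down(np.radians(7)))
E
```

```text
shift [-3.22  3.79 -4.25] turn [ 0.07  0.05 -1.14]
```

Emit:
jog_arm --targets '[[[0,0,-2],[0,0,0],0],[[-0.8,1,-4.2],[0,0,-0.5],0],[[-2,2.5,-4.25],[0.07,0.05,-1.14],0],[[-3.2,3.8,-4.25],[0.07,0.05,-1.14],0],[[-3.2,3.8,-4.25],[0.07,0.05,-1.14],0]]'

```text
time: 7.12
tool_pos: [0.5202, -0.2523, 0.2341]
tool_rot: [-0.007, 0.663, 0.748, -0.001]
contact_force: [-0.4, -0.5, -0.3]
gripper_width: 0.005
grasp_force: 0.0
```

```bash
python3 - <<'E'
from h import *
p,r=tool();print(tob(p));togo(tow([0,.175,.152]),down(np.radians(7)))
E
```

```text
[-0.00125196  0.1755565   0.23809057]
shift [-0.05  0.09  3.44] turn [-0.08 -0.06 -0.01]
```

Emit:
jog_arm --targets '[[[0,-1.7,0],[0,0,0],0],[[0,-1.7,1.8],[0,0,0],0],[[0,-1.7,3.4],[0,0,0],0],[[0,-1.7,3.4],[0,0,0],0]]'

```text
time: 7.62
tool_pos: [0.4733, -0.2531, 0.1467]
tool_rot: [-0.01, 0.663, 0.749, -0.001]
contact_force: [0.3, 0.1, -0.8]
gripper_width: -0.002
grasp_force: 0.0
```

```bash
python3 - <<'E'
from h import *
p,r=tool();print(tob(p)*1e3,(RB.inv()*r).as_matrix().round(3),state()["contact_force"]);snap("side","s4",(200,120,360,240),5)
E
```

```text
[-47.90412305 180.45482931 150.73440117] [[ 0.     1.    -0.015]
 [ 1.    -0.     0.014]
 [ 0.014 -0.015 -1.   ]] [ 0.30757073  0.10226715 -0.80881089]
```

View pics/s4.png

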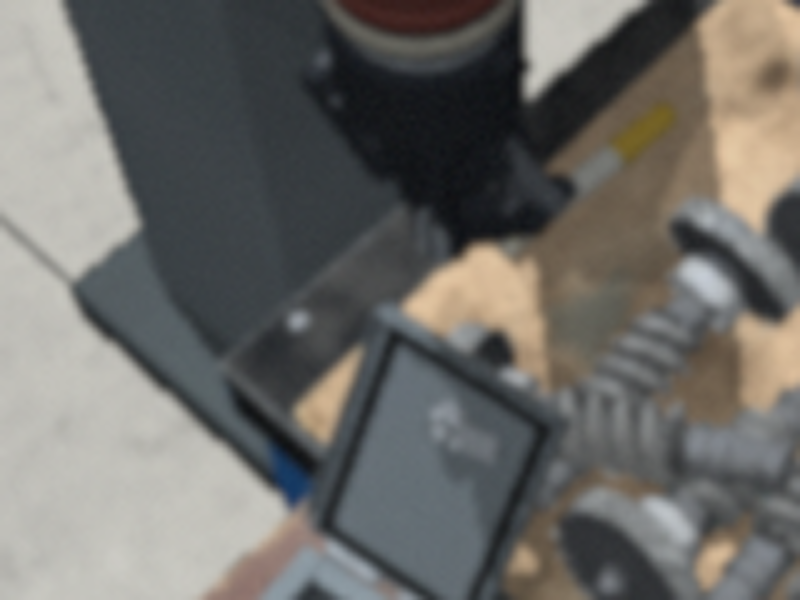

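The shut gripper tip at (440,240) stands behind the lid's near corner (385,310) and is clear of everything. Now I'll push the lid along its arc.

Emit:
jog_arm --targets '[[[-0.6,0.15,0],[-0.08,-0.06,0],0],[[-1.25,0.15,-0.05],[-0.08,-0.06,0],0],[[-1.65,0.15,-0.2],[-0.08,-0.06,0],0],[[-2.05,0.15,-0.4],[-0.08,-0.06,0],0],[[-2.45,0.15,-0.55],[-0.08,-0.06,0],0],[[-2.85,0.15,-0.75],[-0.08,-0.06,0],0]]'

```text
time: 8.43
tool_pos: [0.489, -0.3268, 0.1692]
tool_rot: [0.001, 0.663, 0.749, 0.001]
contact_force: [-0.5, 3.2, -1.7]
gripper_width: -0.001
grasp_force: 1.2
```

```bash
python3 - <<'E'
from h import *
p,r=tool();print(tob(p)*1e3,state()["contact_force"],state()["ft_torque"])
im,d=grab_frame("side");np.savez("pics/s5.npz",d=d,im=im)
for v in range(175,230,9): print([tuple((tob(world("side",(u,v),d[v,u]))*1000).round(0).astype(int).tolist()) for u in range(262,312,8)])
E
```

```text
[-41.22934529 105.44561002 173.18096639] [-0.45717906  3.2143864  -1.73999474] [ 0.42325904 -0.10815971  0.01275999]
[(-30, 84, 272), (-19, 94, 269), (-1, 96, 284), (1, 116, 260), (-91, 241, 3), (-74, 253, 4), (-57, 265, 4)]
[(-45, 92, 212), (-27, 97, 224), (1, 91, 261), (15, 98, 266), (-74, 219, 4), (-57, 230, 7), (-42, 244, 2)]
[(-44, 86, 186), (-32, 97, 183), (-92, 175, 2), (-46, 157, 80), (-31, 168, 77), (-31, 197, 35), (-25, 221, 6)]
[(-45, 82, 150), (-25, 86, 167), (-5, 90, 184), (-33, 140, 75), (-24, 157, 57), (-5, 165, 67), (9, 176, 67)]
[(-43, 74, 124), (-23, 80, 138), (-1, 82, 161), (21, 83, 186), (32, 93, 183), (2, 154, 46), (19, 162, 53)]
[(-42, 67, 91), (-21, 72, 109), (-1, 77, 127), (25, 75, 162), (37, 85, 161), (3, 150, 3), (24, 156, 20)]
[(-62, 75, 0), (-18, 64, 80), (2, 69, 98), (22, 74, 115), (42, 78, 135), (17, 132, 0), (33, 143, 1)]
```

Emit:
jog_arm --targets '[[[-0.56,-0.1,-0.15],[0,0,0],0],[[-1.16,-0.1,-0.3],[0,0,0],0],[[-1.78,-0.1,-0.28],[0,0,0],0],[[-2.4,-0.1,-0.18],[0,0,0],0],[[-2.97,-0.1,0.02],[0,0,0],0],[[-3.57,-0.1,0.3],[0,0,0],0],[[-4.1,-0.1,0.65],[0,0,0],0],[[-4.58,-0.1,1.03],[0,0,0],0]]'

```text
time: 9.48
tool_pos: [0.5007, -0.4411, 0.1429]
tool_rot: [0.002, 0.663, 0.749, 0.0]
contact_force: [0.3, 1.1, 0.9]
gripper_width: -0.002
grasp_force: 0.7
```

```bash
python3 - <<'E'
from h import *
p,r=tool();print(tob(p)*1e3,state()["contact_force"])
im,d=grab_frame("side");np.savez("pics/s6.npz",d=d,im=im)
cv2.imwrite("pics/s6.png",cv2.resize(im[170:310,190:350,::-1],None,fx=4,fy=4,interpolation=cv2.INTER_CUBIC))
E
```

```text
[-43.59779145  -9.45852757 146.88690057] [0.30131958 1.14759334 0.91084504]
```

View pics/s6.png

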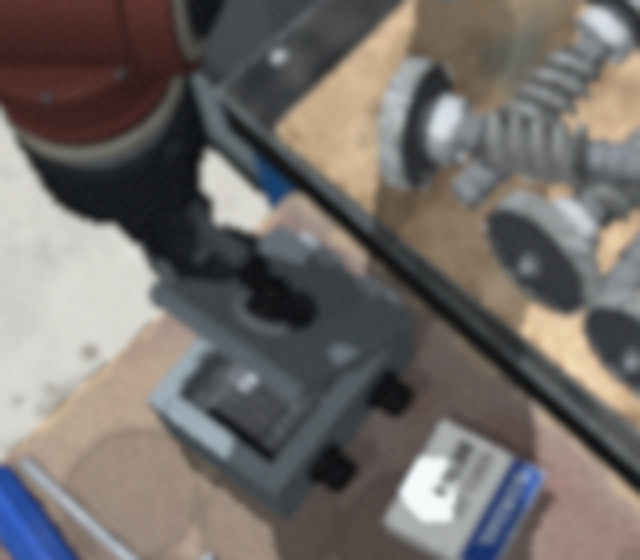

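The lid is down to about 45° with the black wing knob at (280,295) still along x, and the finger presses beside it. I'll continue down the arc.

Emit:
jog_arm --targets '[[[-0.39,-0.1,0.45],[0,0,0],0],[[-0.74,-0.1,0.97],[0,0,0],0],[[-1.05,-0.1,1.56],[0,0,0],0],[[-1.24,-0.1,2.12],[0,0,0],0],[[-1.35,-0.1,2.6],[0,0,0],0],[[-1.4,-0.1,2.94],[0,0,0],0],[[-1.4,-0.1,3.15],[0,0,0],0],[[-1.4,-0.1,3.3],[0,0,0],0]]'

```text
time: 10.52
tool_pos: [0.5022, -0.4748, 0.0605]
tool_rot: [0.001, 0.663, 0.749, 0.0]
contact_force: [-0.7, -0.7, 0.4]
gripper_width: 0.001
grasp_force: 0.4
```

```bash
python3 - <<'E'
from h import *
p,r=tool();print(tob(p)*1e3,state()["contact_force"])
E
```

```text
[-46.24052104 -43.08369472  64.51825919] [-0.66030116 -0.71113217  0.39894922]
```

Emit:
jog_arm --targets '[[[0,0,0.06],[0,0,0],0],[[0,0,0.12],[0,0,0],0],[[0,0,0.16],[0,0,0],0],[[0,0,0.16],[0,0,0],0]]'

```text
time: 11.02
tool_pos: [0.5024, -0.4749, 0.0586]
tool_rot: [0.001, 0.663, 0.749, 0.001]
contact_force: [-4.2, 3.8, 6.8]
gripper_width: -0.0
grasp_force: 3.7
```

Emit:
jog_arm --targets '[[[0,0,0.06],[0,0,0],0],[[0,0,0.1],[0,0,0],0],[[0,0,0.1],[0,0,0],0]]'

```text
time: 11.4
tool_pos: [0.5026, -0.475, 0.0584]
tool_rot: [0.001, 0.663, 0.749, 0.001]
contact_force: [-6.6, 6.9, 16.2]
gripper_width: -0.0
grasp_force: 8.2
```

The lid is firmly down: 16 N reaction at the expected height. I'll lift off and check the knob.

Emit:
jog_arm --targets '[[[0,0,-1],[0,0,0],0],[[0,0,-3],[0,0,0],0],[[0,-2,-4.5],[0,0,1.2],20],[[0,-4,-4.5],[0,0,2.4],45],[[0,-6,-4.5],[0,0,3.6],45],[[0,-6,-4.5],[0,0,4.8],45],[[0,-6,-4.5],[0,0,6],45],[[0,-6,-4.5],[0,0,7.2],45]]'

```text
time: 12.4
tool_pos: [0.353, -0.4932, 0.1666]
tool_rot: [0.001, 0.943, 0.334, 0.001]
contact_force: [0.9, 0.4, 0.4]
gripper_width: 0.447
grasp_force: 0.0
```

```bash
python3 - <<'E'
from h import *
im,d=grab_frame("top");np.savez("pics/t7.npz",d=d,im=im)
A=cv2.resize(im[170:250,345:445,::-1],None,fx=6,fy=6,interpolation=cv2.INTER_CUBIC)
cv2.imwrite("pics/t7.png",A)
p,r=tool();print(tob(p)*1e3)
print("exp knob px",(proj("top",tow([0,-.03,.088]))-[345,170])*6)
E
```

```text
[-196.45654907  -43.11721286  170.62402798]
exp knob px [[348.47541683 186.11591919]]
```

View pics/t7.png

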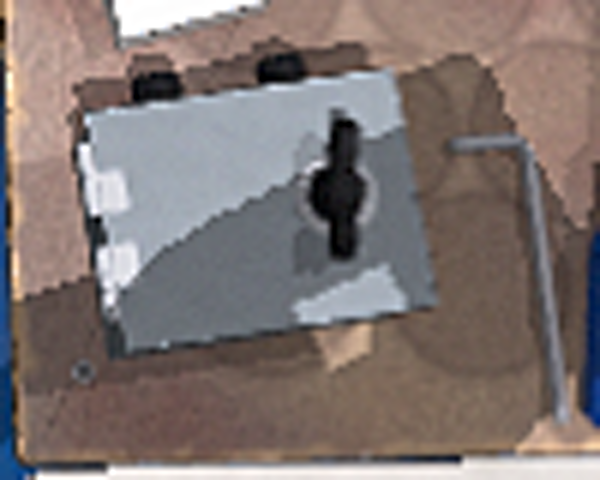

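The lid looks shut. The knob's wing runs from crop (345,115) to (342,258), centre about (342,190), turned some degrees clockwise from box x. I'll compute the grip pose.

```bash
python3 - <<'E'
from h import *
f=lambda p:onz("top",np.array(p)/6+[345,170],.0835)
a,b=f((346,117)),f((342,257)); ang=np.degrees(np.arctan2(*(a-b)[[1,0]]));c=(a+b)/2
print(a,b,"len",np.linalg.norm(a-b),"ang",ang,"c",c,tob(c)*1e3)
L=[onz("top",np.array(p)/6+[345,170],.0585) for p in((83,113),(395,70),(437,302),(115,352))];print(np.array([tob(x)*1e3 for x in L]).round(1))
y=np.radians(ang-90)
togo([c[0],c[1],.13],down(y)); p,r=tool(); q=state()["joint_pos"];print(q)
E
```

```text
[ 0.57345933 -0.45694548  0.0835    ] [ 0.51930674 -0.452225    0.0835    ] len 0.054357942240234235 ang -4.981880241608743 c [ 0.54638304 -0.45458524  0.0835    ] [  0.12141079 -28.4118154   87.5       ]
[[ 47.2  62.1  62.5]
 [ 47.3 -63.6  62.5]
 [-46.1 -62.9  62.5]
 [-47.6  64.9  62.5]]
shift [6.99 3.65 1.48] turn [ 0.01 -0.02  5.48]
[-1.07292803  0.05541819  1.71998098  0.00183425  1.36431239 -0.1808502 ]
```

Emit:
jog_arm --targets '[[[1.5,0.8,0.3],[0,0,1.2],45],[[3,1.6,0.6],[0,0,2.4],45],[[4.5,2.4,0.9],[0,0,3.6],45],[[6,3.2,1.2],[0,0,4.8],45],[[7,3.6,1.5],[0,0,5.48],45],[[7,3.6,1.5],[0,0,5.48],45],[[7,3.6,1.5],[0,0,5.48],45]]'

```text
time: 13.32
tool_pos: [0.5451, -0.4518, 0.1294]
tool_rot: [0.0, 0.999, -0.038, 0.001]
contact_force: [0.0, -0.3, 0.3]
gripper_width: 0.453
grasp_force: 0.0
```

```bash
python3 - <<'E'
from h import *
togo([.5463,-.4552,.062],down(np.radians(-95)))
E
```

```text
shift [0.05 0.13 2.7 ] turn [ 0.   -0.01  0.08]
```

Emit:
jog_arm --targets '[[[0.05,0.13,1.2],[0,0,0.08],45],[[0.05,0.13,2.2],[0,0,0.08],45],[[0.05,0.13,2.62],[0,0,0.08],40],[[0.05,0.13,2.62],[0,0,0.08],25],[[0.05,0.13,2.62],[0,0,0.08],15],[[0.05,0.13,2.62],[0,0,0.08],5],[[0.05,0.13,2.62],[0,0,0.08],0],[[0.05,0.13,2.62],[0,0,0.08],0]]'

```text
time: 14.32
tool_pos: [0.5462, -0.4554, 0.0644]
tool_rot: [0.0, 0.999, -0.044, 0.001]
contact_force: [-4.5, -0.0, 0.9]
gripper_width: 0.181
grasp_force: 53.0
```

Emit:
jog_arm --targets '[[[0,0,0],[0,0,1],0],[[0,0,0],[0,0,2],0],[[0,0,0],[0,0,3],0],[[0,0,0],[0,0,4],0],[[0,0,0],[0,0,5],0],[[0,0,0],[0,0,6],0],[[0,0,0],[0,0,7],0],[[0,0,0],[0,0,8],0]]'

```text
time: 15.32
tool_pos: [0.5486, -0.452, 0.0643]
tool_rot: [-0.004, 0.823, -0.569, 0.001]
contact_force: [2.1, 8.8, 1.9]
gripper_width: 0.182
grasp_force: 53.2
```

```bash
python3 - <<'E'
from h import *
s=state();print(s["contact_force"],s["ft_torque"],s["gripper_width"],s["joint_pos"][5]);togo([.5463,-.4552,.0644],down(np.radians(-173)))
E
```

```text
[2.12223876 8.82634033 1.88193793] [ 1.45467564 -0.31027765  0.09291279] 0.18205415667877478 1.9815646561933595
shift [ 0.09  0.13 -0.  ] turn [-0.04  0.03  1.71]
```

Emit:
jog_arm --targets '[[[0,0,0],[0,0,0.8],0],[[0,0,0],[0,0,1.5],0],[[0,0,0],[0,0,2],0],[[0,0,0],[0,0,2.3],0],[[0,0,0],[0,0,2.3],0]]'

```text
time: 15.95
tool_pos: [0.55, -0.4521, 0.0647]
tool_rot: [-0.004, 0.723, -0.691, 0.002]
contact_force: [5.2, 7.3, 1.1]
gripper_width: 0.176
grasp_force: 56.9
```

```bash
python3 - <<'E'
from h import *
s=state();print(s["contact_force"],s["ft_torque"],s["gripper_width"],s["joint_pos"][5]);togo([.5463,-.4552,.0644],down(np.radians(-173)))
E
```

```text
[5.22019321 7.26731712 1.12727557] [ 1.36754527 -0.78452484  0.0671852 ] 0.17556863003220682 2.2982000772899926
shift [0.12 0.15 0.01] turn [-0.06  0.02 -0.56]
```

Emit:
jog_arm --targets '[[[0,0,0],[0,0,0.5],0],[[0,0,0],[0,0,1],0],[[0,0,0],[0,0,1],0]]'

```text
time: 16.32
tool_pos: [0.5504, -0.4529, 0.0652]
tool_rot: [0.004, -0.673, 0.74, -0.002]
contact_force: [5.0, 6.6, 0.1]
gripper_width: 0.178
grasp_force: 58.5
```

```bash
python3 - <<'E'
from h import *
s=state();print(s["ft_torque"],s["gripper_width"],s["joint_pos"][5]);togo([.5463,-.4552,.0644],down(np.radians(-173)))
E
```

```text
[ 1.04804902 -1.00036851  0.24456303] 0.17783914777383505 2.437589153564271
shift [0.11 0.15 0.03] turn [-0.07  0.01 -1.55]
```

Torque has risen to 0.24 N m, so it is probably at the stop. I'll release, retreat and look.

Emit:
jog_arm --targets '[[[0,0,0],[0,0,0],25],[[0,0,0],[0,0,0],45],[[0,0,0],[0,0,0],45],[[0,0,-1.5],[0,0,0],45],[[0,0,-4],[0,0,0],45],[[0,2.5,-4.5],[0,0,0],45],[[0,5,-4.5],[0,0,0],45],[[0,7.5,-4.5],[0,0,0],45]]'

```text
time: 17.32
tool_pos: [0.3593, -0.4373, 0.1766]
tool_rot: [0.0, -0.672, 0.74, -0.002]
contact_force: [0.4, -0.7, 0.1]
gripper_width: 0.454
grasp_force: 0.0
```

```bash
python3 - <<'E'
from h import *
im,d=grab_frame("top");im2,_=grab_frame("side")
g=lambda x,s:cv2.resize(x[:,:,::-1],None,fx=s,fy=s,interpolation=cv2.INTER_CUBIC)
A=g(im[160:260,340:440],5);B=g(im2[215:315,225:285],5);cv2.imwrite("pics/t8.png",np.hstack([A,B]));print(A.shape,tool()[0])
E
```

```text
(500, 500, 3) [ 0.35601627 -0.43589499  0.17441484]
```

View pics/t8.png

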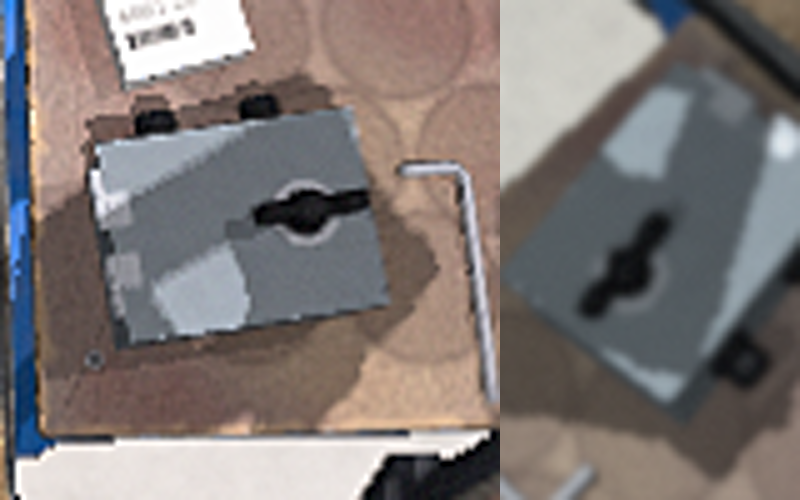

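The wing now lies from crop (255,216) to (368,198), roughly along box y. I'll compute its angle.

```bash
python3 - <<'E'
from h import *
f=lambda p,z=.0835:tob(onz("top",np.array(p)/5+[340,160],z))
a,b=f((255,216)),f((368,198));d=b-a;print(a*1e3,b*1e3,"turn deg",np.degrees(np.arctan2(-d[1],d[0])))
print([(f(p,.0585)*1e3).round(0) for p in((95,145),(350,108),(388,303),(120,348))])
E
```

```text
[-1.04372314 -1.69078926 87.5       ] [-5.06356677e-02 -5.48328035e+01  8.75000000e+01] turn deg 88.92941395626434
[array([47., 62., 62.]), array([ 48., -62.,  62.]), array([-47., -62.,  62.]), array([-50.,  66.,  62.])]
```

```bash
python3 -c "
from plant import *
print(job_done())"
```

```text
the job is handed in; nothing more can be done
None
```

I laid the marker on the middle bench's front strip, shut the lid onto the frame (16 N reaction when pressed), turned the wing knob to about 89° in the final picture with torque rising as at a stop, and handed the job in at about 17 s; I can't see the tongue under the lid, and no verdict came back.

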